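Eject a resin mount from its mould and file it in the specimen tray

TASK

A finished resin mount sits sunk in the mould of the bench ejector: push the ejector's hand lever smoothly all the way down to its stop, so that the ram lifts the mount out of the mould. Then take the raised mount and set it down gently, metal section up, fully home in the one empty pocket of the specimen tray, the pocket with only a paper slip lying in it. Do not throw or drop the mount, and leave the stored mounts and everything else on the bench where they are.

Things in the scene. Friction and masses are not known exactly. Their poses are not given: they have to be found in the camera images.
- ejector: Bench ejector, bolted down: grey base 200 x 130 mm, two upright cheeks, on them a steel mould block 105 (x) x 75 (y) mm, its flat top 147 mm above the bench. The block's chamber, 73 (x) x 43 (y) mm, is open at the top; its floor is a ram. Origin: on the bench under the chamber's centre, z up; the hand lever sticks out along the ejector's own -x.
- mould_mouth (a point): Centre of the chamber's mouth, level with the block's top face (147 mm above the bench).
- lever (a joint): Hand lever angle (rad): 0 raised (start), 0.58 fully down at its stop. Pushing the grip down raises the ram 60 mm per rad, 35 mm in all. Friction (1.1 N m, some 8 N at the grip) keeps the lever where it is left. Fully down, the mount's underside is 5 mm below the block's top and its upper 20 mm stand clear.
- lever_grip (a point): Centre of the lever's black round grip (28 mm thick, 112 mm long, along the lever). It turns about a level pin 59 mm from the chamber's centre, 66 mm above the bench, at 150 mm radius: 127 mm above the bench raised (lever 0.42 rad above level), 42 mm fully down (0.16 rad below level), always 196 to 209 mm from the chamber's centre along the ejector's -x.
- mount: The mount to be ejected: a black resin block 70 (x) x 40 (y) x 25 (z) mm with a ground steel weld section showing in its top face, 0.1 to 0.2 kg. Origin: centre of the underside, z up. At the start it stands on the ram with its top 15 mm below the block's top face, about 1.5 mm free all round, its long side along the ejector's x.
- tray: White specimen tray, fixed on the bench: 186 (x) x 236 (y) mm, 11 mm high, six pockets 76 (x) x 46 (y) mm, 6 mm deep (floor 5 mm above the bench). Origin: on the bench under the middle of its far long edge; pocket centres at x = -136 and -50 mm, y = -74, 0 and 74 mm in its frame.
- slip: Thin cream paper slip 58 x 30 mm lying flat (stuck down) on the floor of the empty pocket, at its centre; the mount goes on top of it. Origin: centre of the slip, 5 mm above the bench.
- stored1: Stored mount, the same black block 70 x 40 x 25 mm with another steel section, standing in its tray pocket. Origin: centre of the underside.
- stored2: Stored mount, as stored1.
- stored3: Stored mount, as stored1.
- stored4: Stored mount, as stored1.
- stored5: Stored mount, as stored1.
- mould_cover: Bystander: loose steel mould cover 100 x 70 mm, 20 mm thick with a ball knob, 59 mm high in all. Origin: centre of the underside.
- beaker: Bystander: glass beaker 72 mm in diameter, 95 mm high. Origin: centre of the underside.
- wash_bottle: Bystander: white wash bottle 68 mm in diameter, with its bent spout 208 mm high. Origin: centre of the underside.
- petri_dish: Bystander: closed petri dish 94 mm in diameter, 16 mm high. Origin: centre of the underside.
- marker: Bystander: marker pen, 130 x 16 x 14 mm, lying between the ejector and the tray. Origin: near its middle, on the bench.
- carton: Bystander: small carton 115 x 75 x 35 mm. Origin: centre of the underside.

How it is judged:
On the way, in this order (a step that is already met when the one before it is completed fails the run):
1. the lever is down at its stop and the mount stands level in the mould's mouth, raised by the ram (value of joint lever above 0.53 rad and distance between mount and mould_mouth below 0.012 m and angle between mount's own z axis and vertical below 0.12 rad), for 0.2 s.
2. the mount is lifted clear of the mould between the fingers (z of mount in the frame of mould_mouth above 0.01 m and contact force between the fingers and mount above 0.5 N), for 0.1 s.
At the end, for the whole second after the job is handed in: the mount lies flat and at rest on the floor of the empty pocket: centred on the slip within 7 mm, underside within 2.5 mm of the pocket floor, section up (tilt under 0.06 rad), long side along the pocket within 0.15 rad; released (horizontal distance between mount and slip below 0.007 m and z of mount in the frame of tray below 0.0075 m and angle between mount's own z axis and vertical below 0.06 rad and angle between the x axis of mount and the x axis of tray, either way round below 0.15 rad and linear speed of mount below 0.01 m/s); the robot touches nothing.
It fails at once if the mount is thrown or dropped: over 0.5 m/s (a fall of 13 mm) while not held (linear speed of mount above 0.5 m/s and contact force between the fingers and mount below 0.1 N).
It fails at once if a stored mount is moved more than 15 mm (distance of any of stored1, stored2, stored3, stored4, stored5 from where it was at the start of the episode above 0.015 m).
It fails at once if a bystander is moved more than 30 mm (distance of any of mould_cover, beaker, wash_bottle, petri_dish, marker, carton from where it was at the start of the episode above 0.03 m).
It also fails if it takes over 54 s, if anything falls off the work surface, if the arm or the gripper's body presses on something with over 40 N, if the wrist force passes 120 N, or if a joint passes its speed limit or range.

ROBOT

A 6-joint arm with a two-finger parallel gripper is mounted at the origin on the work surface. World frame = base frame: x ahead of the robot, y to its left, z up, the work surface at z = 0. Lengths are in m, angles in rad, forces in N, time in s.
With the tool pointing down it reaches from about 0.375 to 0.9 m from the base axis. Payload 3.1 kg.
Tool frame: the origin (TCP) lies midway between the tips of the shut fingers; the grasp point (between the pads) lies robot.grip_depth behind it (robot.grip_depth is the distance from the TCP to the grasp point, in m); z points along the fingers, y is the line along which they close (so a half turn about z gives the same grasp; the last joint's range is limited). The gripper opens to 87 mm and grips with 3 to 60 N. Pads are 19 mm wide; open, the fingers measure 117 mm over their backs; the gripper's body (75 mm by 190 mm) begins 51 mm behind the grasp point.
Start: joints at [0.933, 0.527, 1.433, -0, 1.181, -0.178], TCP at [0.277, 0.56, 0.223] pointing down, gripper open.
Joint ranges: [-3.08, 3.08], [-0.75, 2.2], [0.22, 2.44], [-1.43, 4.57], [0, 2.65], [-2.85, 2.85]. Speed limits (rad/s): [2.79, 2.79, 3.14, 3.14, 3.14, 3.14].

INTERFACE

Orientations are given as a unit quaternion [x, y, z, w].
In Python, from rig import robot gives the robot as it stands.
- The arm moves only by the shell command python3 nudge.py 'ROWS' [OPENING] [FORCE]. ROWS is a JSON list of rows, 1 to 20 of them, each of 4 numbers: dx, dy, dz in m, then a turn about the tool's z in rad; each row shifts and turns the commanded pose from where the row before left it, along the tool's axes as they then stand; what a row does not reach is not made up. A row lasts 1/12 s, in which the tool goes at most 0.0417 m and 0.125 rad, less where a joint would pass 70% of its speed; a pose out of reach is approached as far as the arm can. OPENING is the finger opening in m, set as the command begins (- or left out keeps the last). The fingers move at their own pace and stop on an object; FORCE is the grip in N (left out, the last holds). Time passes only in rows, so rows that do not move let the fingers close. It prints the time, the measured TCP pose, the force, the opening and the grip force at its end.
- robot.get_obs(): the state, without advancing time (a new reading comes with each control period).
- robot.camera(name): name is "scene" or "top" or "wrist"; returns a dict with "img" (384x512x3 uint8, red, green, blue), "fx", "fy", "cx", "cy" (pixels), "xyz" and "attitude" of the camera in the world. Camera axes: x right, y down, z forward; pixel columns grow to the right and rows downward; lengths in m; the calibration is good to about 2 mm. A picture is of the moment at which its call begins. There is no depth.
- robot.hand_in(): hands the job in; it is judged then, once.
The state is a dict: "time": time; "q": joint angles; "joint_velocities": joint speeds; "joint_torque": joint torques, N m; "position": TCP position; "tool_rot": TCP orientation; "ft_force": force on the tool from outside, world axes, zero at the start; "moment": the same for the moment, N m; "grip_width": finger opening in m; "grip_force": force on a finger pad.
Only numpy, scipy, OpenCV 4.12 (cv2) and the standard library are available. Lean on these libraries where they do the work, as an engineer would, in place of code of your own. Each camera call takes 0.05 s, during which the arm holds its last target. There are 200 camera calls.

## Working session

There is one attempt and no reset: what is moved stays moved. The work goes in short steps, Python scripts to look and compute and a shell command to move; the robot and the scene stay as the last step left them, time stands still between calls to the robot, and variables do not carry over. Pictures are saved under pics/ and viewed, at most 10 in all, crops included, and the job is handed in when it is done.

```bash
ls; mkdir -p pics
python3 - <<'E'
from rig import robot
import cv2,numpy as np
o=robot.get_obs();print(o['time'],o['position'],o['tool_rot'],o['grip_width'],robot.grip_depth)
for n in("scene","top"):
    c=robot.camera(n);cv2.imwrite(f'pics/{n}0.png',c['img'][:,:,::-1])
    print(n,c['fx'],c['fy'],c['cx'],c['cy'],c['xyz'],c['attitude'])
E
```

```text
nudge.py
pics
rig.py
0.0 [0.27633442 0.55977089 0.2215745 ] [ 2.27394217e-01  9.73802192e-01 -9.98875811e-04 -4.04751639e-04] 0.0871677199927845 0.0187
scene 418.81072193555116 418.81072193555116 251.38434513031973 195.30946593983367 [1.23642753 0.20497501 1.17668842] [ 0.55189002  0.78444901 -0.2285308  -0.16682576]
top 459.0681783823688 459.0681783823688 255.95454601156095 192.78798157465624 [ 0.39412595 -0.02128582  1.37365821] [-0.69488751  0.71544658 -0.04228336  0.05898855]
```

View pics/top0.png

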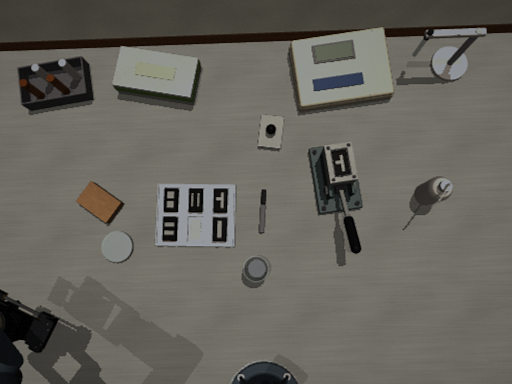

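View pics/scene0.png

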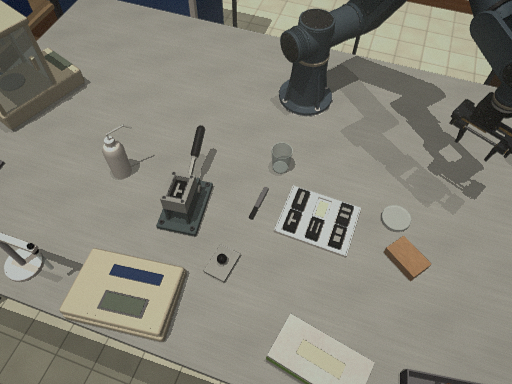

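The top view shows the tray at about (196,215) with its empty pocket at (195,229). The ejector block is at (340,163) and the grip at (352,235), with the marker at (263,210) and the beaker at (257,268). Next I'll measure these with masks.

```bash
cat > h.py <<'E'
import numpy as np,cv2
from scipy.spatial.transform import Rotation as R
def cast(c,uv,z):
    uv=np.atleast_2d(uv).astype(float)
    d=np.c_[(uv[:,0]-c['cx'])/c['fx'],(uv[:,1]-c['cy'])/c['fy'],np.ones(len(uv))]
    d=R.from_quat(c['attitude']).apply(d); p=np.array(c['xyz'])
    return p+d*((z-p[2])/d[:,2])[:,None]
def big(m,roi):
    x0,y0,x1,y1=roi; k=np.zeros_like(m,np.uint8); k[y0:y1,x0:x1]=m[y0:y1,x0:x1]*255
    cs,_=cv2.findContours(k,cv2.RETR_EXTERNAL,cv2.CHAIN_APPROX_NONE)
    return max(cs,key=cv2.contourArea)
E
python3 - <<'E'
from h import *; from rig import robot
c=robot.camera('top'); im=c['img'].astype(int); mn=im.min(2); mx=im.max(2)
np.set_printoptions(precision=4,suppress=True)
def rect(name,m,roi,z):
    k=big(m,roi); r=cv2.minAreaRect(cast(c,k[:,0],z)[:,:2].astype(np.float32)); 
    print(name,r, cv2.minAreaRect(k)); return r
for t in (150,165,180): rect('tray%d'%t,mn>t,(145,172,248,256),.011)
hsv=cv2.cvtColor(c['img'],cv2.COLOR_RGB2HSV)
print(hsv[229,190:200],hsv[187,158],hsv[163,332],im[163,324:360].tolist())
for t in (90,120,150): rect('block%d'%t,mn>t,(318,135,362,192),.147)
for t in(30,40): rect('grip%d'%t,mx<t,(335,212,370,258),.127)
x=cv2.resize(c['img'][130:260,145:375],None,fx=3.4,fy=3.4,interpolation=cv2.INTER_CUBIC);cv2.imwrite('pics/crop.png',x[:,:,::-1])
E
```

```text
tray150 ((0.5336685180664062, 0.2688712775707245), (0.04513873532414436, 0.003005154198035598), 88.2952880859375) ((169.5, 214.5), (1.0, 15.0), 90.0)Traceback (most recent call last):
  File "<stdin>", line 7, in <module>
  File "<stdin>", line 5, in rect
  File "h.py", line 11, in big
    return max(cs,key=cv2.contourArea)
ValueError: max() iterable argument is empty
```

Run:
```python
from h import *; from rig import robot
c=robot.camera('top'); im=c['img'].astype(int); mn=im.min(2); mx=im.max(2)
np.save('top.npy',c,allow_pickle=True)
print(mn[187,150:166],mn[200,228:244],'slip',im[229,186:206:3].tolist(),'blk',mn[148,318:362],mn[135:192,332],'grip',mx[235,340:366],mx[212:256,350])
x=cv2.resize(np.clip(c['img'][130:260,145:375]*1.5,0,255).astype(np.uint8),None,fx=3.4,fy=3.4,interpolation=cv2.INTER_CUBIC);cv2.imwrite('pics/crop.png',x[:,:,::-1])
```

```text
[109 108 107 108 108 107 106 131 124 133 149 149 148 151 128 104] [134 150 150 150 150 137 142 116  90 109 109 110 108 109 110 110] slip [[152, 157, 162], [150, 155, 162], [148, 152, 146], [149, 154, 147], [148, 152, 146], [148, 152, 153], [148, 153, 158]] blk [ 66  70  71  73  57  28  86 128  87  34  41  55 109 138 136 136 126 109
 102 101  99 100  93  70  59  63  54  47  45  91 129 135 133 134 123 109
 110 109 109 109 108 107 108 107] [102 103 101 106 107 104 103 103 102 123 131 130 132 136 103  44  20   3
  11  28  34  23  29  33  58  75  66  63  89 106 110 109 116 128 131 130
 128 128 128 126 128 131 129  97  49  37 110 106  50  25  28  20  19  26
  27  35  41] grip [ 69  68  56  81 103 102  83  38   2   7   4   8   8  12  11   7   8  36
  97 119 117 115 115 114 116 115] [117 116 111  96  39   2   9  10   9   9  10  10   9  10  11  12   9  11
   6  10  11   7   9   4   9   9   5   6   3   7   0   0   0  21  22  37
  58  71  73  93  99 113 115 114]
```

View pics/crop.png

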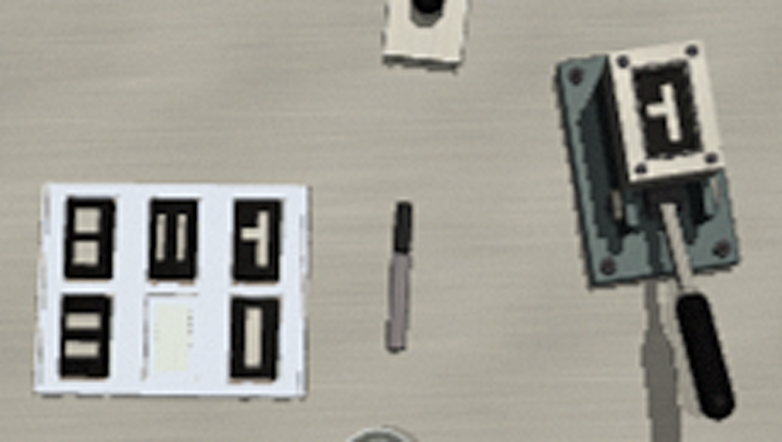

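The crop shows the block's top face with corners at about (608,55), (703,42), (722,170) and (630,184). The mount's mouth is centred near (668,112). The grip runs from (690,295) to (718,415), and the slip is at (174,333) in the near-middle pocket.

Run:
```python
from h import *
np.set_printoptions(precision=4,suppress=True)
c=np.load('top.npy',allow_pickle=True).item(); im=c['img'].astype(int); mn=im.min(2); mx=im.max(2)
def rect(name,m,roi,z):
    k=big(m,roi); r=cv2.minAreaRect(cast(c,k[:,0],z)[:,:2].astype(np.float32)); print(name,r); return r
for t in (118,124): 
    m=(mn>t).astype(np.uint8); rect('tray%d'%t,m>0,(150,178,240,252),.011)
for t in (108,115): rect('block%d'%t,mn>t,(322,138,359,186),.147)
rect('grip',mx<35,(335,212,370,258),.127)
sat=im[:,:,2]-im[:,:,0]
rect('slip',(sat<3)&(mn>135),(184,215,208,244),.005)
k=lambda p:np.array(p)/3.4+[145,130]-.35
B=cast(c,k([(608,55),(703,42),(722,170),(630,184)]),.147)[:,:2];print('block hand',B,B.mean(0),np.linalg.norm(np.diff(B,axis=0),axis=1))
e=B[0]-B[3]+B[1]-B[2];print('yaw',np.arctan2(e[1],e[0]))
T=cast(c,k([(44,185),(307,186),(304,396),(36,390)]),.011)[:,:2];print('tray hand',T,T.mean(0),np.linalg.norm(np.diff(T,axis=0),axis=1))
# mount top recess in the mouth
rect('mouth dark',mn<60,(328,146,354,180),.132)
s=0
```

```text
tray118 ((0.5323486924171448, 0.192082941532135), (0.23792508244514465, 0.18597553670406342), 87.41156768798828)
tray124 ((0.532721996307373, 0.19278168678283691), (0.235569566488266, 0.18602168560028076), 87.61893463134766)
block108 ((0.6514312624931335, -0.23242877423763275), (0.10511917620897293, 0.08961925655603409), 7.274447917938232)
block115 ((0.6506429314613342, -0.2268710434436798), (0.10296212136745453, 0.07469802349805832), 6.346202373504639)
grip ((0.4534837007522583, -0.24947983026504517), (0.09892195463180542, 0.02573179081082344), 11.505010604858398)
slip ((0.4900406301021576, 0.19361217319965363), (0.03003847971558571, 0.05717085301876068), 89.43360900878906)
block hand [[ 0.6954 -0.1825]
 [ 0.7035 -0.259 ]
 [ 0.5989 -0.268 ]
 [ 0.59   -0.1948]] [ 0.647  -0.2261] [0.0769 0.105  0.0738]
yaw 0.10150636718966287
tray hand [[0.6272 0.3051]
 [0.6189 0.0709]
 [0.4342 0.0773]
 [0.446  0.3115]] [0.5316 0.1912] [0.2344 0.1848 0.2345]
mouth dark ((0.6515820622444153, -0.22936931252479553), (0.07722144573926926, 0.04435059428215027), 7.174186706542969)
```

Measurements agree with the given sizes and reach:

| Feature | World position (m) | Yaw (rad) |
|---|---|---|
| Chamber centre | (0.650, -0.227) | 0.112 |
| Grip centre | (0.4535, -0.2495), 198 mm from the chamber | – |
| Slip | (0.490, 0.194) | -0.044 (tray) |

I'll turn the wrist first, then travel.

```bash
cat >> h.py <<'E'
def go(*wps):
    from rig import robot
    o=robot.get_obs(); r=R.from_quat(o['tool_rot']); p=o['position']; m=r.as_matrix()
    print('t',o['time'],'p',p.round(4),'y-axis yaw',np.arctan2(m[1,1],m[0,1]).round(4),'f',np.round(o['ft_force'],1),'w',round(o['grip_width'],4),'q',np.round(o['q'],2))
    for w in wps:
        d=r.inv().apply(np.array(w)-p); print(w,'tool delta',d.round(4),'rows>=',round(np.linalg.norm(d)/.0417,1)); p=np.array(w)
E
python3 nudge.py '[[0,0,0,-0.114],[0,0,0,-0.114],[0,0,0,-0.114],[0,0,0,-0.114],[0,0,0,-0.114],[0,0,0,0]]' 0
python3 -c "
from h import *
go([.45,.1,.24],[.4535,-.2495,.2],[.4535,-.2495,.155])"
```

```text
time: 0.7
position: [0.2766, 0.5602, 0.2223]
tool_rot: [-0.057, 0.998, -0.0, -0.0]
ft_force: [0.4, 1.0, -0.5]
grip_width: 0.0548
grip_force: 0.0
t 0.7 p [0.2766 0.5602 0.2223] y-axis yaw 1.6839 f [ 0.4  1.  -0.5] w 0.0548 q [ 0.93  0.53  1.43 -0.    1.18 -0.75]
[0.45, 0.1, 0.24] tool delta [-0.1203 -0.4768 -0.0175] rows>= 11.8
[0.4535, -0.2495, 0.2] tool delta [ 0.036  -0.3476  0.0402] rows>= 8.4
[0.4535, -0.2495, 0.155] tool delta [-0.     0.     0.045] rows>= 1.1
```

```bash
python3 nudge.py '[[-0.0086,-0.034,-0.00125,0],[-0.0086,-0.034,-0.00125,0],[-0.0086,-0.034,-0.00125,0],[-0.0086,-0.034,-0.00125,0],[-0.0086,-0.034,-0.00125,0],[-0.0086,-0.034,-0.00125,0],[-0.0086,-0.034,-0.00125,0],[-0.0086,-0.034,-0.00125,0],[-0.0086,-0.034,-0.00125,0],[-0.0086,-0.034,-0.00125,0],[-0.0086,-0.034,-0.00125,0],[-0.0086,-0.034,-0.00125,0],[-0.0086,-0.034,-0.00125,0],[-0.0086,-0.034,-0.00125,0]]'
python3 nudge.py '[[0.003,-0.029,0.0033,0],[0.003,-0.029,0.0033,0],[0.003,-0.029,0.0033,0],[0.003,-0.029,0.0033,0],[0.003,-0.029,0.0033,0],[0.003,-0.029,0.0033,0],[0.003,-0.029,0.0033,0],[0.003,-0.029,0.0033,0],[0.003,-0.029,0.0033,0],[0.003,-0.029,0.0033,0],[0.003,-0.029,0.0033,0],[0.003,-0.029,0.0033,0],[0,0,0,0],[0,0,0,0]]'
python3 -c "
from h import *
from rig import robot
go([.4535,-.2495,.15])
c=robot.camera('scene');cv2.imwrite('pics/s1.png',cv2.resize(c['img'][60:260,100:320],None,fx=3,fy=3)[:,:,::-1])"
```

```text
time: 1.87
position: [0.4495, 0.099, 0.2403]
tool_rot: [-0.054, 0.999, 0.0, 0.0]
ft_force: [0.3, 0.7, 0.7]
grip_width: 0.0001
grip_force: 0.0
time: 3.03
position: [0.4519, -0.2506, 0.2001]
tool_rot: [-0.053, 0.999, 0.0, -0.0]
ft_force: [0.1, -0.6, -0.2]
grip_width: 0.0005
grip_force: 0.0
t 3.0333 p [ 0.4519 -0.2506  0.2001] y-axis yaw 1.6767 f [ 0.1 -0.6 -0.2] w 0.0005 q [-0.72  0.41  1.73  0.    1.   -2.4 ]
[0.4535, -0.2495, 0.15] tool delta [-0.0017  0.0009  0.0501] rows>= 1.2
```

View pics/s1.png

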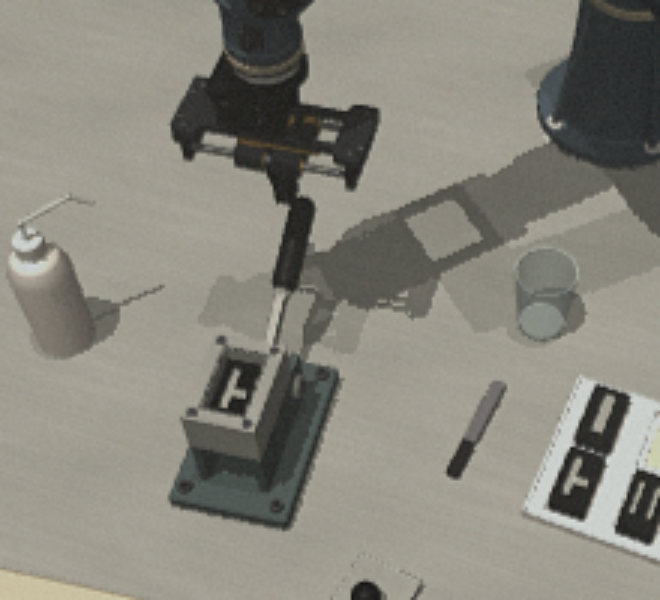

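The view shows the shut fingers at about (285,190), in line above the grip's outer part at (295,240), with nothing else in the way. I'll lower the fingers and push the lever.

```bash
python3 nudge.py '[[-0.0003,0.0002,0.008,0],[-0.0003,0.0002,0.008,0],[-0.0003,0.0002,0.008,0],[-0.0003,0.0002,0.008,0],[-0.0003,0.0002,0.008,0],[0,0,0.005,0],[0,0,0.004,0],[0.001,0,0.004,0],[0.001,0,0.004,0],[0.001,0,0.004,0]]'
python3 nudge.py '[[0.001,0,0.0045,0],[0.001,0,0.0045,0],[0.001,0,0.0045,0],[0.001,0,0.0045,0],[0.001,0,0.0045,0],[0.001,0,0.0045,0],[0.001,0,0.0045,0],[0,0,0.0045,0],[0,0,0.0045,0],[0,0,0.0045,0],[0,0,0.0045,0],[0,0,0.0045,0],[0,0,0.0045,0]]'
python3 -c "
from h import *
go([.443,-.2505,.058])"
```

```text
time: 3.92
position: [0.4502, -0.2485, 0.1402]
tool_rot: [-0.056, 0.998, -0.0, -0.0]
ft_force: [-2.7, 1.2, 9.5]
grip_width: 0.0001
grip_force: 4.0
time: 5.0
position: [0.4418, -0.2496, 0.0816]
tool_rot: [-0.056, 0.998, -0.0, -0.002]
ft_force: [-7.3, -2.4, 8.2]
grip_width: 0.0004
grip_force: 4.6
t 5.0 p [ 0.4418 -0.2496  0.0816] y-axis yaw 1.6834 f [-7.3 -2.4  8.2] w 0.0004 q [-0.73  0.6   1.84 -0.    0.7  -2.41]
[0.443, -0.2505, 0.058] tool delta [-0.0012 -0.001   0.0236] rows>= 0.6
```

```bash
python3 nudge.py '[[0,0,0.0045,0],[0,0,0.0045,0],[0,0,0.0045,0],[-0.0005,0,0.0035,0],[-0.0005,0,0.003,0],[-0.0005,0,0.003,0],[0,0,0.002,0],[0,0,0,0],[0,0,0,0],[0,0,0,0]]'
```

```text
time: 5.83
position: [0.4426, -0.2492, 0.057]
tool_rot: [-0.056, 0.998, 0.0, -0.002]
ft_force: [-8.1, -2.8, 12.0]
grip_width: 0.0004
grip_force: 6.7
```

```bash
python3 nudge.py '[[0,0,0.001,0],[0,0,0.001,0],[0,0,0,0],[0,0,0,0]]'
```

```text
time: 6.17
position: [0.4426, -0.2493, 0.0566]
tool_rot: [-0.056, 0.998, -0.0, -0.002]
ft_force: [-11.0, -0.3, 25.6]
grip_width: 0.0008
grip_force: 13.4
```

The force jumped with hardly any travel, so the lever is at its stop. I'll back off, rise and look again.

```bash
python3 nudge.py '[[0,0,-0.004,0],[0,0,-0.01,0],[0,0,-0.03,0],[0,0,-0.03,0],[0,0,-0.03,0],[0,0,-0.03,0],[0,0,-0.03,0],[0,0,-0.02,0],[0,0,0,0],[0,0,0,0]]' 0.085
python3 - <<'E'
from h import *; from rig import robot
c=robot.camera('top'); np.save('top2.npy',c,allow_pickle=True)
cv2.imwrite('pics/t2.png',cv2.resize(np.clip(c['img'][120:270,290:400]*1.4,0,255).astype(np.uint8),None,fx=4,fy=4)[:,:,::-1])
go([.65,-.227,.25])
E
```

```text
time: 7.0
position: [0.4458, -0.2495, 0.2394]
tool_rot: [-0.056, 0.998, -0.001, 0.001]
ft_force: [-0.1, 0.5, 0.3]
grip_width: 0.0593
grip_force: 0.0
t 7.05 p [ 0.4449 -0.2488  0.238 ] y-axis yaw 1.6821 f [-0.3  0.1  0.2] w 0.0636 q [-0.73  0.35  1.7   0.    1.09 -2.41]
[0.65, -0.227, 0.25] tool delta [-0.2062 -0.0012 -0.0119] rows>= 5.0
```

View pics/t2.png

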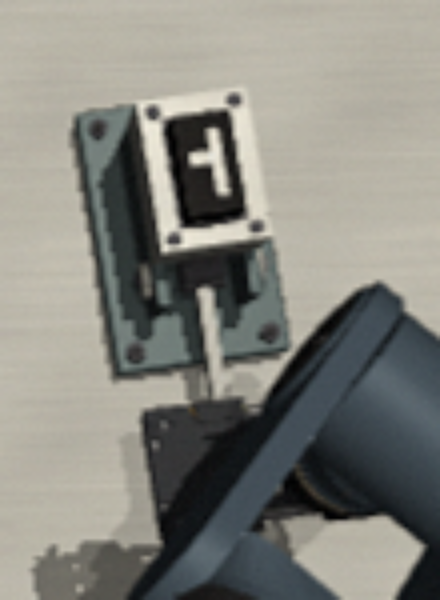

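The mount is raised and level: the black block with its T section spans crop (165,115) to (243,225), and the lever is down. I'll measure it at its top height, 0.167 m.

Run:
```python
from h import *
c=np.load('top2.npy',allow_pickle=True).item(); im=c['img'].astype(int); mn=im.min(2)
for t in(50,60,75):
  k=big(mn<t,(329,146,353,179)); print('mount',t,cv2.minAreaRect(cast(c,k[:,0],.167)[:,:2].astype(np.float32)))
for t in(105,115,122):
  k=big(mn>t,(322,138,359,186)); print('block',t,cv2.minAreaRect(cast(c,k[:,0],.147)[:,:2].astype(np.float32)))
```

```text
mount 50 ((0.6448405385017395, -0.22425276041030884), (0.07505342364311218, 0.04376046359539032), 7.170971870422363)
mount 60 ((0.6446338891983032, -0.22390052676200867), (0.07563099265098572, 0.04449279606342316), 6.582871913909912)
mount 75 ((0.6449159383773804, -0.2233809530735016), (0.07631047070026398, 0.04546040669083595), 6.582871913909912)
block 105 ((0.6548162698745728, -0.22631576657295227), (0.098271444439888, 0.12204734236001968), 88.04125213623047)
block 115 ((0.6548162698745728, -0.22631576657295227), (0.098271444439888, 0.12204734236001968), 88.04125213623047)
block 122 ((0.657799243927002, -0.23538826406002045), (0.1167903020977974, 0.09744912385940552), 7.060765266418457)
```

```bash
python3 nudge.py '[[-0.025,0,-0.0015,0],[-0.025,0,-0.0015,0],[-0.025,0,-0.0015,0],[-0.025,0,-0.0015,0],[-0.025,0,-0.0015,0],[-0.025,0,-0.0015,0],[-0.025,0,-0.0015,0],[-0.025,0,-0.0015,0],[0,0,0,0],[0,0,0,0],[0,0,0,0]]' 0.085
python3 - <<'E'
from h import *; from rig import robot
go([.648,-.2263,.25],[.648,-.2263,.15])
c=robot.camera('wrist'); cv2.imwrite('pics/w.png',c['img'][:,:,::-1]); np.save('w.npy',c,allow_pickle=True); print(c['xyz'])
E
```

```text
time: 7.97
position: [0.6423, -0.2262, 0.2477]
tool_rot: [-0.056, 0.998, 0.001, -0.002]
ft_force: [-0.3, 0.1, -0.0]
grip_width: 0.0852
grip_force: 0.0
t 7.9667 p [ 0.6423 -0.2262  0.2477] y-axis yaw 1.6822 f [-0.3  0.1 -0. ] w 0.0852 q [-0.5   0.58  1.25 -0.    1.31 -2.18]
[0.648, -0.2263, 0.25] tool delta [-0.0056 -0.0007 -0.0024] rows>= 0.1
[0.648, -0.2263, 0.15] tool delta [-0.0004 -0.0002  0.1   ] rows>= 2.4
[ 0.55990921 -0.23647362  0.40998366]
```

View pics/w.png

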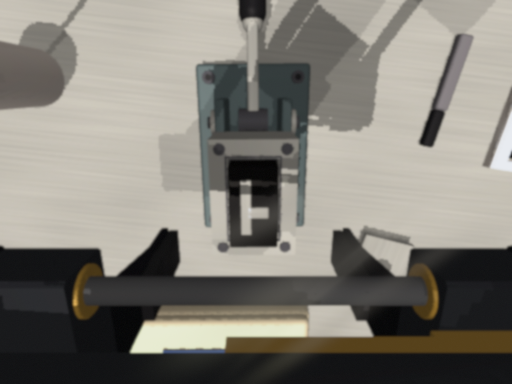

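The wrist view shows the mount between the open fingers, with its sides at columns of about 228 and 280. Its top face runs from about row 182 to row 246, centred near (254,213). I'll check this by casting rays.

Run:
```python
from h import *
np.set_printoptions(precision=4,suppress=True)
c=np.load('w.npy',allow_pickle=True).item(); mn=c['img'].min(2).astype(int)
print(mn[150:256,232],'\n',mn[150:256,276],'\n',mn[240,215:295],'\n',mn[195,215:295])
P=cast(c,[(228,182),(280,182),(278,246),(231,246)],.167);print(P[:,:2],P.mean(0))
print(cast(c,[(254,246),(254,182),(254,160)],.167)[:,:2])
print(cast(c,[(210,157),(299,157),(295,253),(216,253)],.147)[:,:2])
```

```text
[115 115 114 111 103  91  76  65  57  47  27   9   4   3   3   5   5   7
   7   7   7   8   6   7   6   5   7   5   7   8  14  28  36  41  40  38
  30  18  10   6   7   5   8   6  13  26  34  38  39  38  38  37  38  38
  38  38  38  38  38  38  38  38  39  40  40  41  42  43  43  44  45  47
  48  49  50  51  53  53  54  54  55  55  54  55  54  54  53  52  52  50
  48  48  46  45  44  50  78 120 151 163 164 164 164 166 171 176] 
 [121 122 121 121 116 103  84  76  71  55  38  28  23  20  14  13  10   9
   8  10   9   8  10  11  10  10  12  14  14  17  15  17  25  29  28  22
  20  19  19  19  20  21  23  25  30  34  37  37  40  40  43  46  47  50
  51  53  54  56  57  58  60  61  61  61  62  62  62  61  61  60  60  58
  57  56  54  52  51  48  47  45  44  44  50  55  57  58  59  59  52  43
  47  62  75  80  83  95 126 161 182 189 190 190 189 188 186 182] 
 [169 168 168 167 168 167 166 165 164 165 163 154 135 111  89  65  51  48
  49  48  49  48  47  47  47  45  45  45  44  44  43  42  41  41  40  40
  40  39  38  38  37  36  36  35  34  34  34  32  32  30  31  32  31  30
  29  29  28  28  27  26  28  47  78 108 133 160 178 179 176 178 181 182
 183 185 187 190 191 191 191 188] 
 [181 181 181 181 181 181 181 180 180 172 151 123 108  92  60  32  25  26
  24  20  16  15  15  24  58 105 143 162 167 167 168 169 171 169 159 131
  86  45  26  25  24  23  24  25  24  25  24  25  24  23  22  18  18  18
  19  20  23  28  32  33  34  34  42  57  73  99 134 157 165 165 165 164
 165 164 164 164 163 163 163 162]
[[ 0.6301 -0.2496]
 [ 0.6256 -0.2091]
 [ 0.6808 -0.2033]
 [ 0.6851 -0.2423]] [ 0.6554 -0.2261  0.167 ]
[[ 0.683  -0.2232]
 [ 0.6279 -0.2294]
 [ 0.6105 -0.2313]]
[[ 0.6162 -0.2673]
 [ 0.608  -0.1941]
 [ 0.696  -0.1843]
 [ 0.7039 -0.2557]]
```

The far edge is at x 0.683. Subtracting the 35 mm half-length gives a centre of (0.648, -0.226), which agrees with the top view. I'll descend and grasp there.

```bash
python3 nudge.py '[[-0.0028,-0.0003,0.01,0],[-0.0028,-0.0003,0.01,0],[0,0,0.015,0],[0,0,0.015,0],[0,0,0.015,0],[0,0,0.01,0],[0,0,0.01,0],[0,0,0.006,0],[0,0,0.004,0],[0,0,0,0],[0,0,0,0]]' 0.085
python3 -c "
from h import *
go([.648,-.2263,.15])"
```

```text
time: 8.93
position: [0.6497, -0.2269, 0.1552]
tool_rot: [-0.056, 0.998, -0.0, 0.0]
ft_force: [-0.1, -0.3, -0.4]
grip_width: 0.0846
grip_force: 0.0
t 8.9333 p [ 0.6497 -0.2269  0.1552] y-axis yaw 1.682 f [-0.1 -0.3 -0.4] w 0.0846 q [-0.5   0.69  1.32 -0.    1.13 -2.18]
[0.648, -0.2263, 0.15] tool delta [0.0016 0.0008 0.0052] rows>= 0.1
```

```bash
python3 nudge.py '[[0.0013,0.0008,0.0045,0],[0,0,0,0],[0,0,0,0],[0,0,0,0]]' 0.085
python3 nudge.py '[[0,0,0,0],[0,0,0,0],[0,0,0,0],[0,0,0,0],[0,0,0,0],[0,0,0,0],[0,0,0,0],[0,0,0,0],[0,0,0,0],[0,0,0,0],[0,0,0,0],[0,0,0,0]]' 0.03 25
python3 -c "
from h import *
go([.648,-.2263,.15])"
```

```text
time: 9.27
position: [0.6481, -0.2262, 0.1508]
tool_rot: [-0.056, 0.998, -0.0, 0.0]
ft_force: [0.9, 0.2, -0.4]
grip_width: 0.0852
grip_force: 0.0
time: 10.27
position: [0.648, -0.2262, 0.1504]
tool_rot: [-0.056, 0.998, -0.0, -0.0]
ft_force: [0.7, -0.7, 0.2]
grip_width: 0.0399
grip_force: 25.0
t 10.2667 p [ 0.648  -0.2262  0.1504] y-axis yaw 1.682 f [ 0.7 -0.7  0.2] w 0.0399 q [-0.5   0.69  1.33 -0.    1.12 -2.18]
[0.648, -0.2263, 0.15] tool delta [ 0.     -0.0001  0.0004] rows>= 0.0
```

The grasp holds at 40 mm opening and 25 N. Now I'll lift.

```bash
python3 nudge.py '[[0,0,-0.002,0],[0,0,-0.004,0],[0,0,-0.006,0],[0,0,-0.01,0],[0,0,-0.012,0],[0,0,-0.014,0],[0,0,-0.014,0],[0,0,-0.01,0],[0,0,-0.004,0],[0,0,0,0],[0,0,0,0]]'
python3 - <<'E'
from h import *; from rig import robot
go([.49,.194,.226])
c=robot.camera('scene'); cv2.imwrite('pics/s3.png',cv2.resize(c['img'][60:260,100:320],None,fx=3,fy=3)[:,:,::-1])
E
```

```text
time: 11.18
position: [0.6479, -0.226, 0.2266]
tool_rot: [-0.056, 0.998, 0.0, 0.0]
ft_force: [-0.6, -0.0, -1.8]
grip_width: 0.0396
grip_force: 25.0
t 11.1833 p [ 0.6479 -0.226   0.2266] y-axis yaw 1.682 f [-0.6 -0.  -1.8] w 0.0396 q [-0.5   0.61  1.26  0.    1.27 -2.18]
[0.49, 0.194, 0.226] tool delta [0.1103 0.4349 0.0006] rows>= 10.8
```

View pics/s3.png

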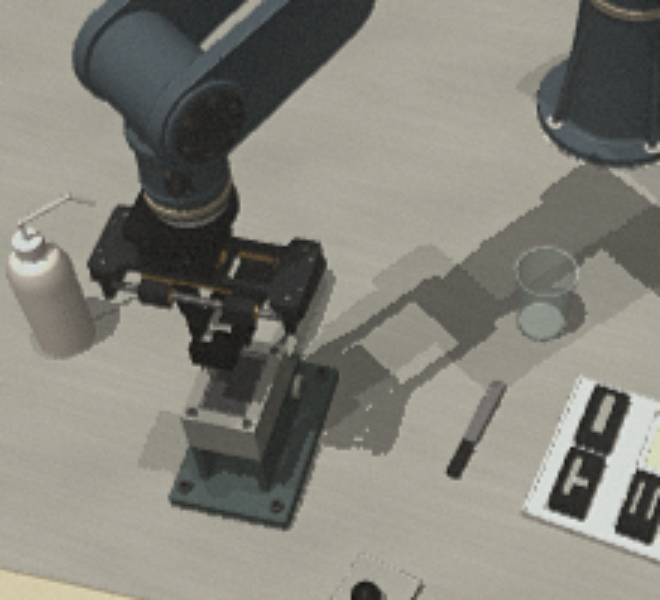

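The mount hangs level in the fingers at about (220,345), clear of the mould. I'll carry it over and turn it +0.155 to match the tray.

```bash
python3 nudge.py '[[0.003,0.01,0,0],[0.0055,0.022,0,0],[0.0055,0.022,0,0],[0.0055,0.022,0,0],[0.0055,0.022,0,0],[0.0055,0.022,0,0],[0.0055,0.022,0,0],[0.0055,0.022,0,0],[0.0055,0.022,0,0],[0.0055,0.022,0,0],[0.0055,0.022,0,0],[0.0055,0.022,0,0],[0.0055,0.022,0,0],[0.0055,0.022,0,0],[0.0055,0.022,0,0],[0.0055,0.022,0,0],[0.0055,0.022,0,0],[0.0055,0.022,0,0],[0.0055,0.022,0,0],[0.0055,0.022,0,0]]'
python3 nudge.py '[[0.003,0.01,0,0.03],[0,0,0,0.05],[0,0,0,0.05],[0,0,0,0.025],[0,0,0,0],[0,0,0,0]]'
python3 - <<'E'
from h import *; from rig import robot
go([.49,.194,.1],[.49,.194,.013])
c=robot.camera('wrist'); np.save('w2.npy',c,allow_pickle=True); cv2.imwrite('pics/w2.png',c['img'][:,:,::-1])
E
```

```text
time: 12.9
position: [0.4919, 0.1886, 0.2258]
tool_rot: [-0.056, 0.998, 0.0, -0.001]
ft_force: [-0.0, 0.3, -1.4]
grip_width: 0.0397
grip_force: 25.0
time: 13.4
position: [0.4887, 0.1972, 0.226]
tool_rot: [0.021, 1.0, -0.0, -0.001]
ft_force: [-0.0, 0.1, -1.0]
grip_width: 0.0399
grip_force: 25.0
t 13.4 p [0.4887 0.1972 0.226 ] y-axis yaw 1.5281 f [-0.   0.1 -1. ] w 0.0399 q [ 0.17  0.39  1.67  0.    1.08 -1.36]
[0.49, 0.194, 0.1] tool delta [-0.0017 -0.0031  0.126 ] rows>= 3.0
[0.49, 0.194, 0.013] tool delta [-0.0001  0.      0.087 ] rows>= 2.1
```

View pics/w2.png

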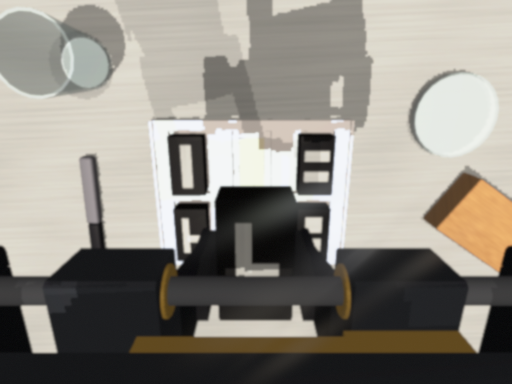

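The held mount's near face is at rows of about 187 and up, columns 216–296, roughly over the slip column. The stored mounts of the near row are at columns 170–207 and 298–334. I'll check the held mount's offset against the TCP and re-check the pocket in this view.

Run:
```python
from h import *
np.set_printoptions(precision=4,suppress=True)
c=np.load('w2.npy',allow_pickle=True).item(); mn=c['img'].min(2).astype(int)
print(mn[180:225,225],mn[120:200,180],'\n',mn[170,160:215],'\n',mn[170,290:342])
print(mn[200,205:305])
print('near edge',cast(c,[(225,186),(288,186)],.218)[:,:2],cast(c,[(225,186)],.243)[:,:2])
print('slip',cast(c,[(238,133),(262,133)],.005)[:,:2])
print('stored near edges low',cast(c,[(188,133),(316,133)],.005)[:,:2],cast(c,[(188,133),(316,133)],.03)[:,:2],'far top',cast(c,[(188,195),(316,195)],.03)[:,:2])
```

```text
[244 244 244 243 238 209 134  57  14   4   5   4   4   5   5   5   6   4
   7   7   9   7   9   9   8   8  10  11  10   9  10  11  14  13  15  17
  17  18  20  22  22  22  25  25  27] [206 236 243 244 244 244 244 244 242 234 211 185 162 122  69  27  26  37
  43  45  45  44  47  62  96 136 160 166 163 161 160 157 153 151 151 149
 149 146 142 134 129 124 118 116 113 110 104 101  98  94  92  89  83  80
  75  71  70  69  68  65  62  58  56  53  52  51  48  46  43  41  42  42
  42  49  89 156 218 239 243 240] 
 [244 244 244 244 244 244 244 243 237 204 129  63  43  40  41  41  41  42
  42  52  92 149 189 203 205 205 207 208 209 208 200 173 125  75  49  45
  46  46  47  46  47  46  44  35  20  23  62 114 168 220 238 243 244 244
 244] 
 [244 244 244 243 240 224 168  94  36  25  32  36  38  46  56  65  68  68
  68  68  67  67  67  67  67  67  67  68  71  74  76  76  77  77  77  77
  76  73  62  49  43  55 105 176 226 241 243 244 244 244 244 244]
[223 223 223 225 231 238 242 241 231 190 118  52  15   9   8   9   7  10
   8   7   9   6   9   9   9   9   9   8   9  10   9  10   8   8  10  10
   9  10  11  11  13  14  12  15  14  17  16  17  19  20  21  21  23  24
  25  26  28  28  30  32  33  35  35  36  39  40  41  43  45  46  48  48
  51  52  53  55  57  56  59  60  62  63  63  65  66  67  68  68  71  83
 125 181 216 220 219 219 218 219 219 218]
near edge [[0.4552 0.1812]
 [0.4567 0.2158]] [[0.4479 0.1839]]
slip [[0.4532 0.1774]
 [0.4544 0.2057]]
stored near edges low [[0.4507 0.1185]
 [0.4572 0.2693]] [[0.4478 0.1238]
 [0.4538 0.2648]] far top [[0.5195 0.1163]
 [0.5258 0.2658]]
```

The pocket centre comes out at about (0.4885, 0.1935), agreeing within 2 mm with the top view. I'll lower to just above the tray.

```bash
python3 nudge.py '[[0,-0.0019,0.008,0],[0,-0.0018,0.016,0],[0,0,0.022,0],[0,0,0.022,0],[0,0,0.022,0],[0,0,0.022,0],[0,0,0.022,0],[0,0,0.022,0],[0,0,0.016,0],[0,0,0.012,0],[0,0,0.008,0],[0,0,0,0],[0,0,0,0],[0,0,0,0]]'
python3 - <<'E'
from h import *; from rig import robot
go([.4887,.1935,.022],[.4887,.1935,.013])
c=robot.camera('wrist'); np.save('w3.npy',c,allow_pickle=True); cv2.imwrite('pics/w3.png',cv2.resize(c['img'][90:290,130:390],None,fx=3,fy=3)[:,:,::-1])
E
```

```text
time: 14.62
position: [0.49, 0.1933, 0.035]
tool_rot: [0.022, 1.0, 0.0, 0.001]
ft_force: [-0.0, -0.2, -0.7]
grip_width: 0.0395
grip_force: 25.0
t 14.6167 p [0.49   0.1933 0.035 ] y-axis yaw 1.527 f [-0.  -0.2 -0.7] w 0.0395 q [ 0.16  0.7   1.82  0.    0.62 -1.36]
[0.4887, 0.1935, 0.022] tool delta [0.0013 0.0002 0.013 ] rows>= 0.3
[0.4887, 0.1935, 0.013] tool delta [ 0.    -0.     0.009] rows>= 0.2
```

View pics/w3.png

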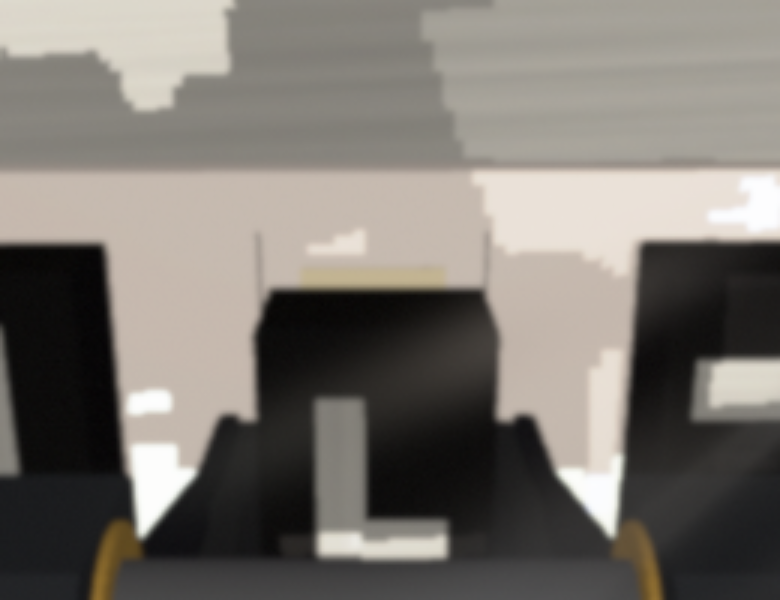

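The view shows the pocket's side walls at columns 259 and 487, and the slip spanning 302–444. The mount's lower near edge spans 270–484 at row 290, so it is centred to about 1 mm in y. I'll check x.

Run:
```python
from h import *
np.set_printoptions(precision=4,suppress=True)
c=np.load('w3.npy',allow_pickle=True).item()
f=lambda u,v,z:cast(c,[(u/3+130-.33,v/3+90-.33)],z)[0,:2]
print('mount near bottom',f(377,290,.027),f(270,290,.027),f(484,290,.027));print('slip near',f(373,268,.005));print('pocket near edge',f(259,233,.011),f(487,233,.011));print('tray edge',f(373,168,.011))
print('stored near top/bottom',f(50,244,.03),f(50,244,.011),f(710,242,.03),f(710,242,.011))
```

```text
mount near bottom [0.4574 0.194 ] [0.4566 0.1744] [0.4583 0.2136]
slip near [0.4593 0.1931]
pocket near edge [0.4495 0.1711] [0.4515 0.216 ]
tray edge [0.4377 0.1941]
stored near top/bottom [0.4455 0.1364] [0.45   0.1296] [0.4502 0.2534] [0.4552 0.26  ]
```

In the same view the mount sits about 4 mm too far in x and 1 mm in y. I'll correct that and go down slowly.

```bash
python3 nudge.py '[[0.002,-0.0004,0,0],[0.0018,-0.0004,0,0],[0,0,0.004,0],[0,0,0.004,0],[0,0,0.004,0],[0,0,0.002,0],[0,0,0.002,0],[0,0,0,0],[0,0,0,0]]'
python3 - <<'E'
from h import *; from rig import robot
go([.486,.1925,.013])
E
```

```text
time: 15.42
position: [0.4855, 0.1926, 0.0182]
tool_rot: [0.022, 1.0, -0.0, -0.0]
ft_force: [-0.3, 0.3, -1.1]
grip_width: 0.0397
grip_force: 25.0
t 15.4167 p [0.4855 0.1926 0.0182] y-axis yaw 1.527 f [-0.3  0.3 -1.1] w 0.0397 q [ 0.16  0.73  1.83 -0.    0.58 -1.36]
[0.486, 0.1925, 0.013] tool delta [-0.0005 -0.0001  0.0052] rows>= 0.1
```

```bash
python3 nudge.py '[[-0.0003,0,0.001,0],[0,0,0.001,0],[0,0,0.001,0],[0,0,0.001,0],[0,0,0,0],[0,0,0,0]]'
python3 nudge.py '[[0,0,0.001,0],[0,0,0.0005,0],[0,0,0,0],[0,0,0,0]]'
```

```text
time: 15.92
position: [0.4859, 0.1926, 0.0144]
tool_rot: [0.022, 1.0, -0.0, -0.0]
ft_force: [0.1, 0.0, -1.9]
grip_width: 0.0399
grip_force: 25.0
time: 16.25
position: [0.486, 0.1926, 0.0134]
tool_rot: [0.022, 1.0, 0.0, 0.0]
ft_force: [-0.8, -0.2, 4.5]
grip_width: 0.0398
grip_force: 25.0
```

Contact came at z 0.0134, exactly the height for resting on the pocket floor (the rim would give 0.0194). I'll release and rise.

```bash
python3 nudge.py '[[0,0,0,0],[0,0,0,0],[0,0,0,0],[0,0,0,0],[0,0,0,0],[0,0,0,0]]' 0.055
python3 nudge.py '[[0,0,-0.004,0],[0,0,-0.01,0],[0,0,-0.02,0],[0,0,-0.03,0],[0,0,-0.04,0],[0,0,-0.04,0],[0,0,-0.03,0],[0,0,0,0]]'
python3 nudge.py '[[0,0.04,0,0],[0,0.04,0,0],[0,0.04,0,0],[0,0.04,0,0],[0,0.04,0,0],[0,0.03,0,0],[0,0,0,0],[0,0,0,0],[0,0,0,0]]'
python3 - <<'E'
from h import *; from rig import robot
go()
c=robot.camera('top'); np.save('t4.npy',c,allow_pickle=True)
cv2.imwrite('pics/t4.png',cv2.resize(c['img'][170:260,140:260],None,fx=5,fy=5)[:,:,::-1])
im=c['img'].astype(int);k=big(im.min(2)<75,(184,214,208,246));print(cv2.minAreaRect(cast(c,k[:,0],.03)[:,:2].astype(np.float32)))
E
```

```text
time: 16.75
position: [0.4859, 0.1926, 0.0128]
tool_rot: [0.022, 1.0, -0.0, -0.0]
ft_force: [0.3, -0.3, -0.9]
grip_width: 0.0549
grip_force: 0.0
time: 17.42
position: [0.49, 0.1935, 0.1942]
tool_rot: [0.022, 1.0, 0.001, 0.007]
ft_force: [0.5, 0.2, -0.2]
grip_width: 0.055
grip_force: 0.0
time: 18.17
position: [0.4951, 0.4215, 0.1865]
tool_rot: [0.022, 1.0, -0.001, -0.001]
ft_force: [-1.7, -0.3, 0.2]
grip_width: 0.0546
grip_force: 0.0
t 18.1667 p [0.4951 0.4215 0.1865] y-axis yaw 1.5275 f [-1.7 -0.3  0.2] w 0.0546 q [ 0.53  0.6   1.4  -0.    1.14 -0.99]
((0.48695504665374756, 0.19196823239326477), (0.04117455333471298, 0.07037539780139923), 88.3018798828125)
```

View pics/t4.png

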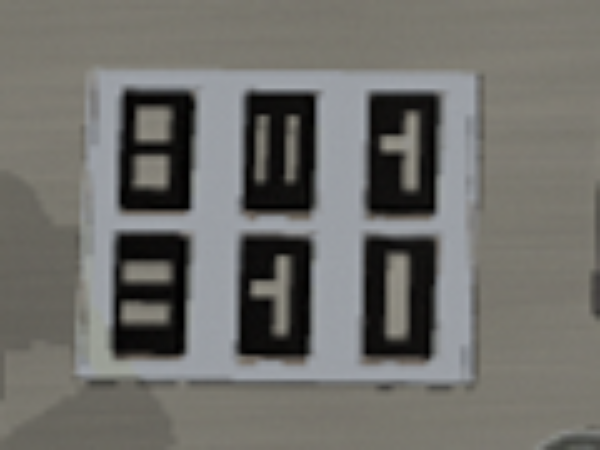

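The mount lies in line with its neighbours in the near-middle pocket at crop (275,297), section up. It measures (0.487, 0.192) against the slip at (0.490, 0.194), and the stored mounts have not moved. I'll hand the job in.

```bash
python3 nudge.py '[[0,0,0,0],[0,0,0,0],[0,0,0,0],[0,0,0,0],[0,0,0,0],[0,0,0,0]]'; python3 -c "
from rig import robot
print(robot.hand_in())"
```

```text
time: 18.72
position: [0.4961, 0.4221, 0.187]
tool_rot: [0.022, 1.0, 0.0, 0.0]
ft_force: [-0.4, -0.1, 0.2]
grip_width: 0.0551
grip_force: 0.0
the job is handed in; nothing more can be done
None
```

I pushed the lever down to its stop and set the mount, section up, on the floor of the empty pocket, about 3–4 mm off the slip's centre by the top camera (limit 7 mm); the job was handed in at 18.7 s, and no verdict came back.

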